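# Set the shaker's speed selector and start it

## Task

Set the plate shaker's speed selector to speed 5, pushing its lever clockwise with a fingertip click by click and never running past 5 (speed 0 is the broad mark, and each narrow mark clockwise from it is one click and one speed more). Then press the round key fully down to start the shaker and let it come back up; leave the square key alone. Do not grip or force the lever, and leave the plate and everything else on the bench where it is.

Things in the scene. Friction and masses are not known exactly. Their poses are not given: they have to be found in the camera images.
- shaker: Fixed microplate shaker: flat white box, its top deck 70 mm above the table. Origin: on the table, under the dial's axis; the box spans x -85..85, y -135..215 mm, x pointing away from the robot when square. Keys at y -105 mm, a platform with the plate at y 105..205 mm (rim 86 mm above the table).
- dial_axis (a point): Where the dial's upright axis meets the deck, 70 mm above the table. The scale: 9 black marks on the deck, 50 to 72 mm from this point, 30 degrees apart. The broad long one (speed 0) lies 210 degrees counterclockwise, from above, of the shaker's x axis; speeds 1 to 8 follow clockwise.
- dial (a joint): Dial angle in rad: 0 with the lever on the broad mark, growing clockwise from above; stops at 0 and 4.189. A notch every 0.5236 rad: speed n is at n x 0.5236, speed 5 at 2.618. Left between two notches it springs into the nearer one. It starts at a speed from 0 to 3. About 2 N on the lever 35 mm from the axis carries it over a click.
- lever_tip (a point): Middle of the outer end, at the top, of the dial's black pointer lever, 45 mm from the axis. The lever is an upright bar 10 mm thick, from 15 mm behind the axis to 45 mm in front, 8 to 38 mm above the deck, a white line on its top; it stands on a disc of radius 24 mm, top 10 mm above the deck, and points from dial_axis to this point.
- key_round_top (a point): Centre of the top face of the round grey start key (diameter 26 mm), 21 mm above the deck when up; housing round, 42 mm. Round and square key stand 60 mm apart beside the dial, 109 mm from its axis; which of the two places is which varies.
- key_round (a joint): Travel of the round key in m: 0 up, 0.005 fully down; it springs back; fully down takes 4 N.
- key_square_top (a point): Centre of the top face of the square grey key (26 by 26 mm), 21 mm above the deck, housing 42 mm square. Not to be pressed.
- key_square (a joint): Travel of the square key in m: 0 up, 0.005 fully down, 4 N.
- plate: Loose 24-well plate, 128 by 86 by 14 mm, lying on the shaker's platform, its underside 78 mm above the table. Origin: centre of its underside. Stays where it is.
- vial: Loose amber vial, 24 mm diameter, 45 mm high, standing on the table beside the key side of the shaker. Origin: centre of its underside. Stays.
- jar: Loose white jar, 44 mm diameter, 50 mm high, standing on the table beside the key side of the shaker. Origin: centre of its underside. Stays.
- pen: Loose marker pen, 131 mm long, 15 mm high, lying on the table on the robot's side of the shaker. Origin: centre of its underside, long axis x. Stays.
- tip_box: Loose pipette tip box, 122 by 84 by 72 mm, on the table at the left. Origin: centre of its underside. Stays.
- bottle: Loose clear bottle, 70 mm diameter, 160 mm high, on the table at the right. Origin: centre of its underside. Stays.
- mouse: Loose grey computer mouse, 105 by 60 by 26 mm, on the table at the right. Origin: centre of its underside. Stays.

How it is judged:
By the outcome, as a careful person would: the job done as asked, in the order asked, and still so for the second after the job is handed in, with the robot touching nothing.
It also fails if it takes over 59 s, if anything falls off the work surface, if the arm or the gripper's body presses on something with over 40 N, if the wrist force passes 120 N, or if a joint passes its speed limit or range.

## Robot

A 6-joint arm with a two-finger parallel gripper is mounted at the origin on the work surface. World frame = base frame: x ahead of the robot, y to its left, z up, the work surface at z = 0. Lengths are in mm, angles in rad, forces in N, time in s.
With the tool pointing down it reaches from about 350 to 875 mm from the base axis. Payload 4.2 kg.
Tool frame: the origin (TCP) lies midway between the tips of the shut fingers; the grasp point (between the pads) lies 19 mm behind it (arm.tcp_to_grasp is the distance from the TCP to the grasp point, in mm); z points along the fingers, y is the line along which they close (so a half turn about z gives the same grasp; the last joint's range is limited). The gripper opens to 85 mm and grips with 20 to 120 N. Pads are 22 mm wide; open, the fingers measure 114 mm over their backs; the gripper's body (76 mm by 85 mm) begins 54 mm behind the grasp point. The pads swing forward as they close: fully open they stand 13 mm farther back than shut.
Start: joints at [1.43, 0.385, 0.008, 0, -1.194, -0.259], TCP at [243.238, 575.703, 231.312] pointing down, gripper open.
Joint ranges: [-3.14, 3.14], [-1.21, 2.06], [-1.07, 1.41], [-3.16, 2.05], [-2.99, -0.16], [-3.1, 3.1]. Speed limits (rad/s): [2.79, 2.79, 3.14, 3.14, 3.14, 3.14].

## Interface

Orientations are given as a unit quaternion [x, y, z, w].
In Python, from bench import arm, imaging, job, models gives the robot as it stands.
- The arm moves only by the tool arm_command, never from a script. Its argument "rows" is a list of rows, each an object with "grip": the opening, from 0 (shut) to 1 (fully open); "linear": the shift along the tool's x, y, z in mm, a list of three; "rot": the turn, a rotation vector about the tool's x, y, z in rad, a list of three. In form: [{"grip": grip, "linear": [tx, ty, tz], "rot": [rx, ry, rz]}, ...]. A call has 1 to 10 rows; each row is the pose to reach, as a shift and turn from the pose commanded when the call began, along the tool's axes at that moment; what a row does not reach only later rows make up. A row lasts 1/8 s, in which the tool goes at most 62.5 mm and 10.7 degrees, less where a joint would pass 70% of its speed; a pose out of reach is approached as far as the arm can. A call with a gripper value outside its range is refused whole. The fingers move at their own pace and stop on an object; the grip force is fixed at half the most. Time passes only in rows, so rows that repeat a pose let the fingers close. It gives the time, the measured TCP pose, the force, the opening and the grip force at its end, in the units of the state.
- arm.read_state(): the state, without advancing time (a new reading comes with each control period).
- imaging.get_image(name): name is "scene" or "top"; returns a dict with "frame" (480x640x3 uint8, red, green, blue), "fx", "fy", "cx", "cy" (pixels), "extrinsics" (4x4, takes a point from world to camera coordinates). Camera axes: x right, y down, z forward; pixel columns grow to the right and rows downward; lengths in mm; the calibration is good to about 2 mm. A picture is of the moment at which its call begins. There is no depth.
- job.job_done(): hands the job in; it is judged then, once.
Trained networks look in a picture, given as the dict that the camera call returned (one of the last four; its "shot" number tells which), for a name from the list of things; names that differ only in an ending like _2 or _b are one class to them, and where a whole thing is asked for, a point or a joint stands for the part that bears it (a point fixed in the world has none). Each returns a list of dicts, best first, with "score" (0 to 1); they miss things now and then, are a little off and sometimes report something else, mostly with a low value. They report only what shows in the picture. A call takes as long as a camera call.
- models.spot_in(picture, query): "rect" ([left, top, right, bottom] in pixels, round what is visible of it).
- models.tip_of(picture, query): "pixel" ([column, row] in pixels: a listed point, or the origin of a listed thing).
The state is a dict: "clock": time; "joints": joint angles; "joint_vel": joint speeds; "joint_efforts": joint torques, N m; "position": TCP position; "ee_rot": TCP orientation; "contact_force": force on the tool from outside, world axes, zero at the start; "wrist_torque": the same for the moment, N m; "gripper_width": finger opening in mm; "grasp_force": force on a finger pad.
Only numpy, scipy, OpenCV 4.12 (cv2) and the standard library are available. Lean on these libraries where they do the work, as an engineer would, in place of code of your own. Each camera call takes 0.05 s, during which the arm holds its last target. There are 200 camera calls.

## Working session

There is one attempt and no reset: what is moved stays moved. The work goes in short steps, Python scripts to look and compute and a tool call to move; the robot and the scene stay as the last step left them, time stands still between calls to the robot, and variables do not carry over. Pictures are saved under pics/ and viewed, at most 10 in all, crops included, and the job is handed in when it is done.

Besides the shell and the picture viewer there is one more tool, called by a JSON object that holds its "api" and its "payload". arm_command: Moves the arm, as the interface text tells. Its arguments: {"type":"object","properties":{"rows":{"type":"array"}},"required":["rows"]}

```bash
mkdir -p pics
cat > h.py <<'E'
import numpy as np, cv2
from bench import arm, imaging, job, models
from scipy.spatial.transform import Rotation as R
def ray(p,px,z):
    E=np.array(p["extrinsics"]);Rm,t=E[:3,:3],E[:3,3]
    d=Rm.T@np.array([(px[0]-p["cx"])/p["fx"],(px[1]-p["cy"])/p["fy"],1]);c=-Rm.T@t
    return c+d*(z-c[2])/d[2]
def proj(p,X):
    E=np.array(p["extrinsics"]);q=E[:3,:3]@np.array(X)+E[:3,3]
    return [p["fx"]*q[0]/q[2]+p["cx"],p["fy"]*q[1]/q[2]+p["cy"]]
E
python3 - <<'E'
from h import *
s=arm.read_state();print(s)
for n in("top","scene"):
    p=imaging.get_image(n);cv2.imwrite(f"pics/{n}0.png",p["frame"][:,:,::-1])
    for q,z in(("dial_axis",70),("lever_tip",108),("key_round_top",91),("key_square_top",91),("shaker",0),("plate",78),("vial",0),("jar",0),("pen",0)):
        for r in models.tip_of(p,q)[:2]: print(n,q,r["score"],np.round(r["pixel"]),np.round(ray(p,r["pixel"],z),1))
E
```

```text
{'clock': 0.0, 'joints': array([ 1.42958961e+00,  3.85542784e-01,  6.61419760e-03, -5.59190728e-04,
       -1.19401332e+00, -2.58618737e-01]), 'joint_vel': array([ 9.07494059e-04, -6.49212669e-05, -5.17274464e-04,  5.61058641e-04,
       -3.20756852e-04,  4.54376026e-04]), 'joint_efforts': array([ 1.18432778e-03, -3.92282474e+01,  1.88405067e+01,  4.18628007e+00,
       -4.67404825e-03,  6.70877327e-06]), 'position': array([243.01179611, 575.16759965, 230.21642961]), 'ee_rot': array([ 9.80062827e-01, -1.98684769e-01, -1.96481381e-04,  1.08618885e-03]), 'contact_force': array([ 0.70159208, -0.31370176,  0.15653362]), 'wrist_torque': array([ 0.01443674,  0.01336108, -0.05302987]), 'grasp_force': 0.0, 'gripper_width': 85.35292472896198}
top dial_axis 0.97 [300. 273.] [470.7  28.   70. ]
top lever_tip 0.82 [303. 286.] [434.5  18.3 108. ]
top key_round_top 0.63 [242. 284.] [441.6 174.4  91. ]
top key_square_top 0.44 [342. 279.] [454.  -79.3  91. ]
top shaker 0.9 [302. 278.] [461.5  25.7   0. ]
top shaker 0.7 [339. 255.] [522.6 -76.1   0. ]
top plate 0.75 [240. 283.] [444.7 180.2  78. ]
top vial 0.42 [366. 266.] [ 491.3 -148.4    0. ]
top jar 0.49 [377. 291.] [ 423.8 -176.     0. ]
top jar 0.29 [300. 275.] [469.5  28.6   0. ]
top pen 0.61 [304. 320.] [349.8  19.1   0. ]
scene dial_axis 0.87 [317. 205.] [467.8  28.4  70. ]
scene lever_tip 0.85 [304. 194.] [442.2   5.5 108. ]
scene key_round_top 0.64 [304. 228.] [514.2 -81.5  91. ]
scene key_square_top 0.55 [408. 168.] [579.3 301.2  91. ]
scene key_square_top 0.39 [288. 218.] [458.8 -81.1  91. ]
scene shaker 0.6 [317. 222.] [464.2  32.1   0. ]
scene plate 0.61 [343. 173.] [442.4 176.3  78. ]
scene vial 0.42 [287. 262.] [ 502.6 -136.1    0. ]
scene jar 0.74 [258. 259.] [ 436.1 -176.7    0. ]
scene jar 0.71 [315. 225.] [468.3  19.8   0. ]
scene pen 0.69 [343. 171.] [376.7 265.8   0. ]
scene pen 0.48 [286. 209.] [358.3  18.2   0. ]
```

Run:
```python
from h import *
a=cv2.imread("pics/top0.png")[220:340,210:410];b=cv2.imread("pics/scene0.png")[150:270,240:440]
cv2.imwrite("pics/c0.png",np.vstack([cv2.resize(x,None,fx=2.5,fy=2.5,interpolation=2) for x in(a,b)]))
```

```text
(no output)
```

View pics/c0.png

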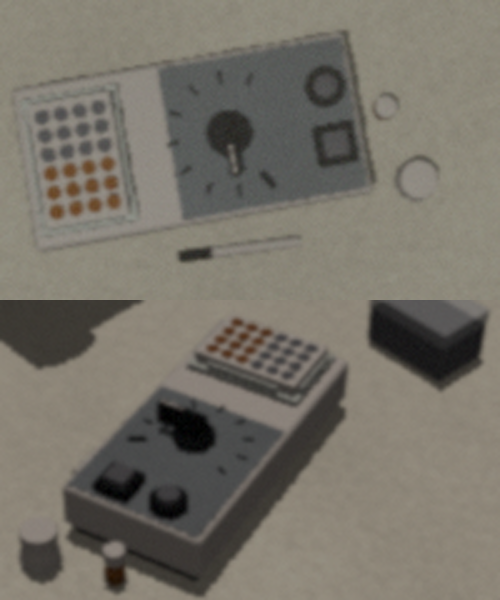

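The picture shows the lever at about pixel (304,288), pointing along the first narrow mark, so speed 1. The broad mark is at about (317,292). The round key is the far one at (340,254) and the square key the near one at (344,277). Next I'll fit the shaker pose.

```bash
cat >> h.py <<'E'
def rel(target,a_deg,s=None):
    "tool-frame shift/turn to world target with tool x at yaw a, pointing down"
    s=s or arm.read_state(); R0=R.from_quat(s["ee_rot"]); a=np.radians(a_deg)
    x=np.array([np.cos(a),np.sin(a),0]);z=np.array([0,0,-1.]);Rt=R.from_matrix(np.c_[x,np.cross(z,x),z])
    return np.round(R0.inv().apply(np.array(target)-s["position"]),1),np.round((R0.inv()*Rt).as_rotvec(),3)
E
python3 - <<'E'
from h import *
from scipy.optimize import least_squares
p=imaging.get_image("top")
m=np.array([(268,180),(240,190),(209,187),(182,171),(173,144),(173,113),(193,88),(219,77),(250,79)])/2.5+[210,220]
W=np.array([ray(p,q,70)[:2] for q in m]); rr=np.array([61.]*9)
def mod(v):
    a=v[2]+np.radians(210-30*np.arange(9));return v[:2]+rr[:,None]*np.c_[np.cos(a),np.sin(a)]
r=least_squares(lambda v:(mod(v)-W).ravel(),[470,28,.18]);v=r.x
print(v[:2],np.degrees(v[2]),np.abs(r.fun).max())
for n,q in(("round",(340,254.4)),("sq",(344,277.2))):print(n,ray(p,q,91))
c,s=np.cos(v[2]),np.sin(v[2])
for k in(30,-30):print(v[:2]+[c*k+s*105,s*k-c*105])
corners=[(348,30),(375,187),(40,248),(13,88)]
for q,k in zip(corners,[(85,-135),(-85,-135),(-85,215),(85,215)]):print(ray(p,np.array(q)/2.5+[210,220],70)[:2],v[:2]+[c*k[0]-s*k[1],s*k[0]+c*k[1]])
E
```

```text
[469.54428102  22.41651944] 9.36400083388056 2.3537916664660656
round [515.76973394 -75.40097719  91.        ]
sq [457.76200719 -84.89588219  91.        ]
[516.22865518 -76.30313013]
[457.02818006 -86.0654939 ]
[ 575.60645536 -100.53664524] [575.37693925 -96.95453423]
[ 413.47429734 -126.11938229] [ 407.64225976 -124.61456491]
[354.34258172 215.85890543] [350.69513777 220.72153992]
[517.94859804 245.38255597] [518.42981726 248.3815706 ]
```

```bash
cat >> h.py <<'E'
AX=np.array([469.8,22.8]);YAW=9.4
def tgt(n,off,z,r=38):
    "pose for lever at speed n, finger centre off mm behind (ccw)"
    t=np.radians(YAW+210-30*n);u=np.array([np.cos(t),np.sin(t)]);w=np.array([-u[1],u[0]])
    return [*(AX+r*u+off*w),z],YAW+300-30*n
E
python3 -c "
from h import *
t=tgt(1,32,170);print(t,rel(*t))"
```

```text
([np.float64(437.5366886506671), np.float64(-14.976695736604665), 170], 279.4) (array([408.9, 468.5,  61.3]), array([-0.   ,  0.   ,  1.007]))
```

{"api": "arm_command", "payload": {"rows": [{"grip": 0,"linear": [409,468,40],"rot": [0,0,1.007]},{"grip": 0,"linear": [409,468,40],"rot": [0,0,1.007]},{"grip": 0,"linear": [409,468,40],"rot": [0,0,1.007]},{"grip": 0,"linear": [409,468,40],"rot": [0,0,1.007]},{"grip": 0,"linear": [409,468,40],"rot": [0,0,1.007]},{"grip": 0,"linear": [409,468,40],"rot": [0,0,1.007]},{"grip": 0,"linear": [409,468,40],"rot": [0,0,1.007]},{"grip": 0,"linear": [409,468,40],"rot": [0,0,1.007]},{"grip": 0,"linear": [409,468,40],"rot": [0,0,1.007]},{"grip": 0,"linear": [409,468,40],"rot": [0,0,1.007]}]}}

```text
clock: 2.3
position: [438.4, -16.5, 191.8]
ee_rot: [0.763, -0.647, 0.001, -0.001]
contact_force: [1.1, 0.8, 0.0]
gripper_width: 0.3
grasp_force: 0.0
```

```bash
python3 -c "
from h import *
t=tgt(1,32,120);s=arm.read_state();print(s['clock'],s['position'],s['joints'],s['gripper_width'],rel(*t))"
```

```text
2.3 [438.39773015 -16.53088368 191.77597604] [ 3.35290948e-01  1.00284888e-01 -4.85574427e-01  2.52134328e-04
 -9.83229881e-01 -1.71097869e-01] 0.3233612231487873 (array([-1.7,  0.7, 71.8]), array([-0.002,  0.   ,  0.   ]))
```

{"api": "arm_command", "payload": {"rows": [{"grip": 0,"linear": [-2,1,50],"rot": [0,0,0]},{"grip": 0,"linear": [-2,1,76],"rot": [0,0,0]},{"grip": 0,"linear": [-2,1,76],"rot": [0,0,0]},{"grip": 0,"linear": [-2,1,76],"rot": [0,0,0]}]}}

```text
clock: 2.8
position: [437.5, -12.4, 116.5]
ee_rot: [0.763, -0.646, 0.001, -0.001]
contact_force: [-0.7, 0.3, 0.8]
gripper_width: 0.3
grasp_force: 0.0
```

```bash
cat > look.py <<'E'
import sys
from h import *
o=[]
for n,(x,y) in(("top",(260,230)),("scene",(265,150))):
    p=imaging.get_image(n);o.append(cv2.resize(p["frame"][y:y+90,x:x+100,::-1],None,fx=4,fy=5 if 0 else 4,interpolation=2))
    for r in models.tip_of(p,"lever_tip")[:1]:
        w=ray(p,r["pixel"],108)[:2]-AX;print(n,r["score"],"r",np.hypot(*w),"speed",((YAW+210-np.degrees(np.arctan2(w[1],w[0])))%360)/30)
cv2.imwrite(sys.argv[1],np.hstack(o))
E
python3 look.py pics/l1.png; python3 -c "
from h import *
print(arm.read_state()['position'])
for n,o in((1,32),(1,17)):
  t=tgt(n,o,88);print(rel(*t))"
```

```text
scene 0.83 r 41.3850479926174 speed 1.0879302980744512
[437.26486784 -12.26493765 116.47159527]
(array([ 2.7,  0.3, 28.5]), array([-0.003,  0.   ,  0.001]))
(array([-12.3,   0.2,  28.5]), array([-0.003,  0.   ,  0.001]))
```

View pics/l1.png

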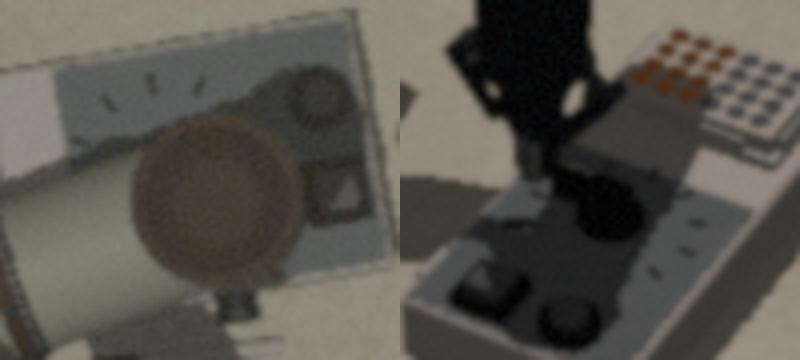

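The arm hides the dial in the top view. In the scene view the lever (about pixel (400,194)→ crop (565,180)) stays at speed 1 with the fingertip behind it. Descending now.

{"api": "arm_command", "payload": {"rows": [{"grip": 0,"linear": [2,0,28],"rot": [0,0,0]},{"grip": 0,"linear": [2,0,28],"rot": [0,0,0]},{"grip": 0,"linear": [2,0,28],"rot": [0,0,0]},{"grip": 0,"linear": [-5,0,28],"rot": [0,0,0]},{"grip": 0,"linear": [-8,0,28],"rot": [0,0,0]},{"grip": 0,"linear": [-10,0,28],"rot": [0,0,0]},{"grip": 0,"linear": [-10,0,28],"rot": [0,0,0]}]}}

```text
clock: 3.88
position: [434.9, -2.7, 87.4]
ee_rot: [0.763, -0.647, 0.0, -0.0]
contact_force: [-0.1, 0.4, -0.1]
gripper_width: -0.1
grasp_force: 0.0
```

```bash
cat > st.py <<'E'
from h import *
import sys
s=arm.read_state();print(s['clock'],np.round(s['position'],1),np.round(s['contact_force'],1))
p=imaging.get_image("scene")
for r in models.tip_of(p,"lever_tip")[:1]:
    w=ray(p,r["pixel"],108)[:2]-AX;print(r["score"],"r",np.hypot(*w),"speed",((YAW+210-np.degrees(np.arctan2(w[1],w[0])))%360)/30)
off=float(sys.argv[1])
for n in map(float,sys.argv[2:]): print(n,*rel(*tgt(n,off,88),s))
E
python3 st.py 16 1 1.2 1.4 1.6 1.7
```

```text
3.875 [434.9  -2.7  87.4] [-0.1  0.4 -0.1]
0.83 r 45.89288316834631 speed 1.2910400947945617
1.0 [-3.5 -0.6 -0.6] [-0.  0.  0.]
1.2 [-7.5  0.9 -0.6] [-0.     0.     0.105]
1.4 [-11.7   1.9  -0.6] [-0.    0.    0.21]
1.6 [-16.    2.5  -0.6] [-0.     0.     0.315]
1.7 [-18.1   2.6  -0.6] [-0.     0.     0.367]
```

{"api": "arm_command", "payload": {"rows": [{"grip": 0,"linear": [-2,-0.5,0],"rot": [0,0,0]},{"grip": 0,"linear": [-4,-0.5,0],"rot": [0,0,0]},{"grip": 0,"linear": [-5,-0.5,0],"rot": [0,0,0]},{"grip": 0,"linear": [-5,-0.5,0],"rot": [0,0,0]}]}}

```text
clock: 4.47
position: [434.5, 2.1, 87.3]
ee_rot: [0.763, -0.647, 0.0, 0.0]
contact_force: [0.4, -0.6, 0.5]
gripper_width: 0.1
grasp_force: 0.4
```

```bash
python3 st.py 15 1 1.2 1.4 1.6 1.7
```

```text
4.475 [434.5   2.1  87.3] [ 0.4 -0.6  0.5]
0.72 r 31.397058436128926 speed 0.5717831535143925
1.0 [ 0.3 -0.2 -0.7] [ 0. -0.  0.]
1.2 [-3.7  1.2 -0.7] [ 0.    -0.     0.105]
1.4 [-7.9  2.1 -0.7] [ 0.   -0.    0.21]
1.6 [-12.2   2.6  -0.7] [ 0.    -0.     0.314]
1.7 [-14.3   2.6  -0.7] [ 0.    -0.     0.367]
```

{"api": "arm_command", "payload": {"rows": [{"grip": 0,"linear": [-2,0.6,-0.5],"rot": [0,0,0.05]},{"grip": 0,"linear": [-4,1.2,-0.5],"rot": [0,0,0.105]},{"grip": 0,"linear": [-6,1.6,-0.5],"rot": [0,0,0.157]},{"grip": 0,"linear": [-8,2.1,-0.5],"rot": [0,0,0.21]}]}}

```text
clock: 5.08
position: [430.8, 9.6, 87.7]
ee_rot: [-0.69, 0.724, 0.0, -0.0]
contact_force: [-0.1, -0.2, -0.4]
gripper_width: -0.4
grasp_force: 0.2
```

```bash
python3 st.py 15 1.4 1.5 1.6 1.7
```

```text
5.075 [430.8   9.6  87.7] [-0.1 -0.2 -0.4]
0.8 r 37.023550681968516 speed 1.4143598280950138
1.4 [-0.  -0.4 -0.3] [ 0.001 -0.    -0.003]
1.5 [-2.   0.4 -0.3] [ 0.001 -0.     0.05 ]
1.6 [-4.1  1.  -0.3] [ 0.001 -0.     0.102]
1.7 [-6.1  1.5 -0.3] [ 0.001 -0.     0.155]
```

```bash
python3 look.py pics/l2.png
```

```text
scene 0.67 r 33.88885393199131 speed 1.382741621774727
```

View pics/l2.png

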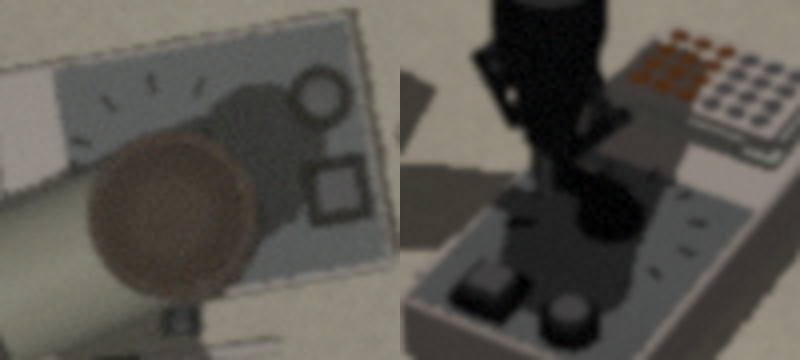

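The view is dark: the fingertip (crop about (545,175)) hides the lever's tip, and the lever looks partly turned, at roughly 1.4. I'll continue the click.

{"api": "arm_command", "payload": {"rows": [{"grip": 0,"linear": [-2,0.4,-0.3],"rot": [0,0,0.05]},{"grip": 0,"linear": [-4,1.0,-0.3],"rot": [0,0,0.102]},{"grip": 0,"linear": [-4,1.0,-0.3],"rot": [0,0,0.102]}]}}

```text
clock: 5.75
position: [430.5, 13.8, 88.2]
ee_rot: [-0.653, 0.757, -0.0, 0.0]
contact_force: [0.3, 0.3, -0.4]
gripper_width: -0.0
grasp_force: 0.0
```

```bash
python3 st.py 15 1.7 1.8 2 2.2 2.3; python3 look.py pics/l3.png
```

```text
5.75 [430.5  13.8  88.2] [ 0.3  0.3 -0.4]
0.72 r 38.45703802268363 speed 1.525266401745992
1.7 [-1.8  1.2  0.2] [-0.     0.     0.056]
1.8 [-3.8  1.8  0.2] [-0.     0.     0.108]
2.0 [-8.   2.7  0.2] [-0.     0.     0.213]
2.2 [-12.3   3.2   0.2] [-0.     0.     0.317]
2.3 [-14.4   3.3   0.2] [-0.    0.    0.37]
scene 0.62 r 40.388425458326395 speed 2.2301959299160616
```

View pics/l3.png

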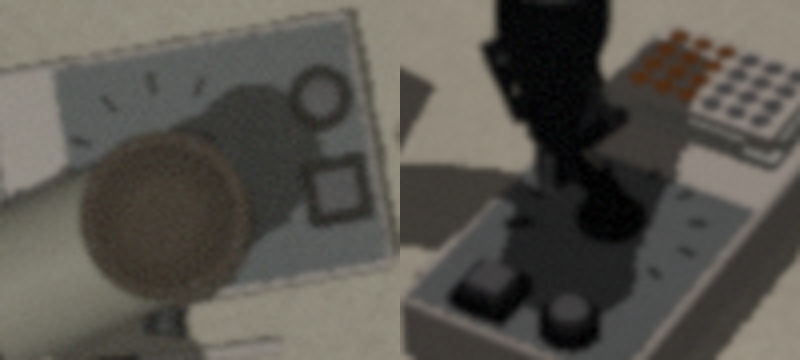

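The lever now points more steeply (crop from (610,215) to (555,160)), which fits speed 2. Going on in small steps.

```bash
python3 st.py 15 1.8 2 2.2 2.3 2.4 2.5 2.6 2.65
```

```text
6.05 [430.4  13.7  88.1] [-0.3 -0.  -0.4]
0.55 r 26.936956029364836 speed 2.3145627560873523
1.8 [-4.   1.8  0.1] [-0.     0.     0.107]
2.0 [-8.2  2.7  0.1] [-0.     0.     0.212]
2.2 [-12.4   3.2   0.1] [-0.     0.     0.317]
2.3 [-14.5   3.2   0.1] [-0.     0.     0.369]
2.4 [-16.7   3.2   0.1] [-0.     0.     0.421]
2.5 [-18.8   3.1   0.1] [-0.     0.     0.474]
2.6 [-20.9   2.8   0.1] [-0.     0.     0.526]
2.65 [-22.    2.6   0.1] [-0.     0.     0.552]
```

{"api": "arm_command", "payload": {"rows": [{"grip": 0,"linear": [-4,1.8,0],"rot": [0,0,0.107]},{"grip": 0,"linear": [-8.2,2.7,0],"rot": [0,0,0.212]},{"grip": 0,"linear": [-12.4,3.2,0],"rot": [0,0,0.317]},{"grip": 0,"linear": [-14.5,3.2,0],"rot": [0,0,0.369]},{"grip": 0,"linear": [-16.7,3.2,0],"rot": [0,0,0.421]},{"grip": 0,"linear": [-18.8,3.1,0],"rot": [0,0,0.474]},{"grip": 0,"linear": [-20.9,2.8,0],"rot": [0,0,0.526]},{"grip": 0,"linear": [-21.5,2.7,0],"rot": [0,0,0.54]},{"grip": 0,"linear": [-21.5,2.7,0],"rot": [0,0,0.54]}]}}

```text
clock: 7.28
position: [430.9, 35.4, 88.1]
ee_rot: [-0.428, 0.904, -0.0, 0.0]
contact_force: [0.1, 0.2, 0.3]
gripper_width: 0.1
grasp_force: 0.0
```

```bash
python3 st.py 15 2.8 3 3.2 3.3 3.4 3.5 3.6 3.65; sed -i 's/cv2.imwrite(sys.argv\[1\],np.hstack(o))/cv2.imwrite(sys.argv[1],np.clip(np.hstack(o)*2.2,0,255))/' look.py; python3 look.py pics/l4.png
```

```text
7.275 [430.9  35.4  88.1] [0.1 0.2 0.3]
0.55 r 46.48882184909607 speed 3.040417093796817
2.8 [-3.5  1.1  0.1] [-0.     0.     0.091]
3.0 [-7.6  2.1  0.1] [-0.     0.     0.196]
3.2 [-11.9   2.7   0.1] [-0.     0.     0.301]
3.3 [-14.    2.8   0.1] [-0.     0.     0.353]
3.4 [-16.2   2.8   0.1] [-0.     0.     0.405]
3.5 [-18.3   2.7   0.1] [-0.     0.     0.458]
3.6 [-20.4   2.4   0.1] [-0.    0.    0.51]
3.65 [-21.5   2.3   0.1] [-0.     0.     0.536]
scene 0.57 r 35.03439649206893 speed 3.205675511565035[ WARN:0@4.647] global loadsave.cpp:1063 imwrite_ Unsupported depth image for selected encoder is fallbacked to CV_8U.
```

View pics/l4.png

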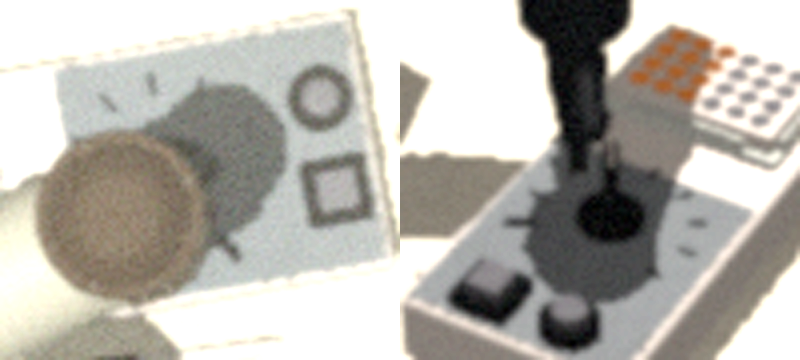

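The lever stands clear of the finger at speed 3 (crop (612,145) to (610,215)). Next click.

{"api": "arm_command", "payload": {"rows": [{"grip": 0,"linear": [-3.5,1.1,0],"rot": [0,0,0.091]},{"grip": 0,"linear": [-7.6,2.1,0],"rot": [0,0,0.196]},{"grip": 0,"linear": [-11.9,2.7,0],"rot": [0,0,0.301]},{"grip": 0,"linear": [-14,2.8,0],"rot": [0,0,0.353]},{"grip": 0,"linear": [-16.2,2.8,0],"rot": [0,0,0.405]},{"grip": 0,"linear": [-18.3,2.7,0],"rot": [0,0,0.458]},{"grip": 0,"linear": [-20.4,2.4,0],"rot": [0,0,0.51]},{"grip": 0,"linear": [-21,2.3,0],"rot": [0,0,0.523]},{"grip": 0,"linear": [-21,2.3,0],"rot": [0,0,0.523]}]}}

```text
clock: 8.7
position: [442.4, 53.0, 88.1]
ee_rot: [-0.179, 0.984, -0.0, -0.0]
contact_force: [0.3, 0.3, -0.2]
gripper_width: -0.0
grasp_force: 0.0
```

```bash
python3 st.py 15 3.8 4 4.2 4.3 4.4 4.5 4.6 4.65; python3 look.py pics/l5.png 2>/dev/null
```

```text
8.7 [442.4  53.   88.1] [ 0.3  0.3 -0.2]
0.77 r 40.32978933467974 speed 4.274443945243363
3.8 [-3.5  1.3  0.1] [-0.    -0.     0.092]
4.0 [-7.7  2.3  0.1] [-0.    -0.     0.196]
4.2 [-11.9   2.8   0.1] [-0.    -0.     0.301]
4.3 [-14.    2.9   0.1] [-0.    -0.     0.353]
4.4 [-16.2   2.9   0.1] [-0.    -0.     0.406]
4.5 [-18.3   2.8   0.1] [-0.    -0.     0.458]
4.6 [-20.4   2.5   0.1] [-0.    -0.     0.511]
4.65 [-21.5   2.4   0.1] [-0.    -0.     0.537]
scene 0.55 r 43.392361139080165 speed 5.026564572238256
```

View pics/l5.png

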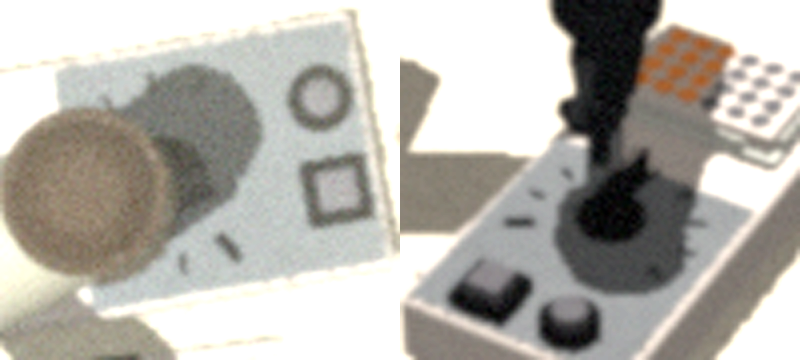

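```bash
python3 -c "
from h import *
p=imaging.get_image('scene')
for n in range(3,7):
  t=tgt(n,0,108,45)[0];q=proj(p,t);print(n,(q[0]-265)*4+400,(q[1]-150)*4)"
```

```text
3 606.5477067564677 138.94800369184145
4 639.5339327353693 144.79634313941824
5 663.9967066863037 160.364916251885
6 673.3902088347404 181.79436750185243
```

The lever tip is at crop (645,152). Allowing for the offset seen at speed 3, that matches speed 4. Last click.

{"api": "arm_command", "payload": {"rows": [{"grip": 0,"linear": [-3.5,1.3,0],"rot": [0,0,0.092]},{"grip": 0,"linear": [-7.7,2.3,0],"rot": [0,0,0.196]},{"grip": 0,"linear": [-11.9,2.8,0],"rot": [0,0,0.301]},{"grip": 0,"linear": [-14,2.9,0],"rot": [0,0,0.353]},{"grip": 0,"linear": [-16.2,2.9,0],"rot": [0,0,0.406]},{"grip": 0,"linear": [-18.3,2.8,0],"rot": [0,0,0.458]},{"grip": 0,"linear": [-20.4,2.5,0],"rot": [0,0,0.511]},{"grip": 0,"linear": [-21,2.4,0],"rot": [0,0,0.525]},{"grip": 0,"linear": [-21,2.4,0],"rot": [0,0,0.525]}]}}

```text
clock: 10.18
position: [461.2, 62.6, 88.1]
ee_rot: [0.082, 0.997, -0.0, -0.0]
contact_force: [0.1, 0.4, -0.0]
gripper_width: -0.2
grasp_force: 0.0
```

```bash
python3 st.py 15 4.7 4.8; python3 look.py pics/l6.png 2>/dev/null; python3 -c "
from h import *
for x in ((515.9,-76,150),(515.9,-76,93)): print(rel(x,160))"
```

```text
10.175 [461.2  62.6  88.1] [ 0.1  0.4 -0. ]
0.52 r 51.16622922159774 speed 5.180480458994968
4.7 [-1.5  0.7  0.1] [-0.    -0.     0.038]
4.8 [-3.5  1.3  0.1] [-0.   -0.    0.09]
scene 0.7 r 46.31922731169979 speed 5.393211909761975
(array([ -76.7, -127.8,  -61.9]), array([-0.   , -0.   ,  0.184]))
(array([ -76.7, -127.8,   -4.9]), array([-0.   , -0.   ,  0.184]))
```

View pics/l6.png

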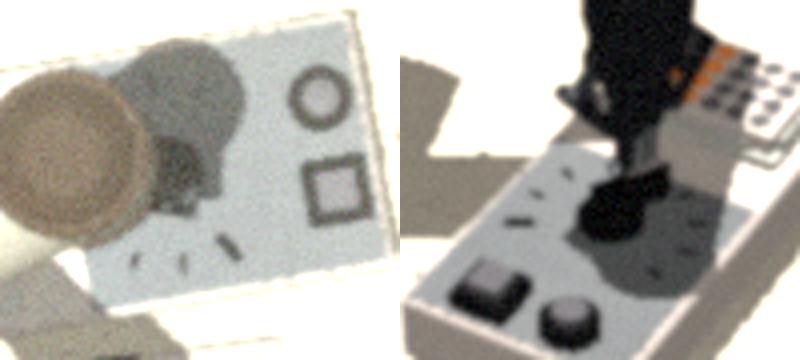

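The lever tip at crop (668,168) matches speed 5. Backing off, rising, and going over the round key.

{"api": "arm_command", "payload": {"rows": [{"grip": 0,"linear": [6,-1,0],"rot": [0,0,0]},{"grip": 0,"linear": [6,-1,-30],"rot": [0,0,0]},{"grip": 0,"linear": [6,-1,-70],"rot": [0,0,0]},{"grip": 0,"linear": [-38,-63,-70],"rot": [0,0,0.1]},{"grip": 0,"linear": [-77,-128,-70],"rot": [0,0,0.184]},{"grip": 0,"linear": [-77,-128,-70],"rot": [0,0,0.184]},{"grip": 0,"linear": [-77,-128,-70],"rot": [0,0,0.184]},{"grip": 0,"linear": [-77,-128,-70],"rot": [0,0,0.184]}]}}

```text
clock: 11.48
position: [515.5, -75.8, 157.9]
ee_rot: [0.174, 0.985, 0.0, -0.0]
contact_force: [0.3, -0.2, -0.3]
gripper_width: 0.3
grasp_force: 0.0
```

```bash
python3 look.py pics/l7.png 2>/dev/null; python3 -c "
from h import *
print(arm.read_state()['position'])
for x in ((515.9,-76,95),(515.9,-76,91)): print(rel(x,160))"
```

```text
top 0.54 r 43.09214046370663 speed 5.214807464763137
scene 0.87 r 52.314737791791465 speed 5.096205699652061
[515.88184723 -75.29230957 158.28781846]
(array([-0.3, -0.7, 63.3]), array([0.   , 0.   , 0.001]))
(array([-0.3, -0.7, 67.3]), array([0.   , 0.   , 0.001]))
```

View pics/l7.png

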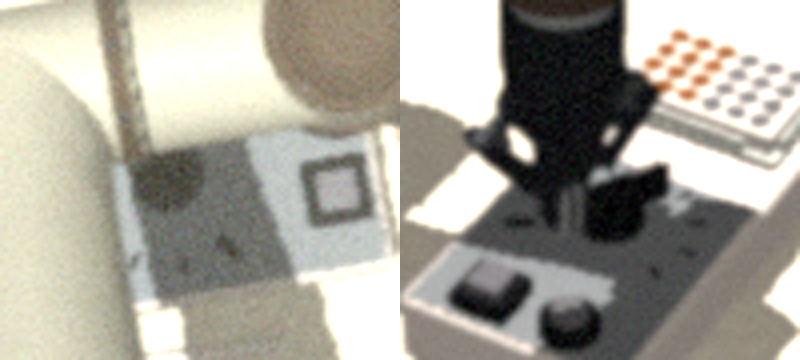

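The lever stays at speed 5 and the finger is above the round key. Pressing gently.

{"api": "arm_command", "payload": {"rows": [{"grip": 0,"linear": [0,-0.7,40],"rot": [0,0,0]},{"grip": 0,"linear": [0,-0.7,62],"rot": [0,0,0]},{"grip": 0,"linear": [0,-0.7,65],"rot": [0,0,0]},{"grip": 0,"linear": [0,-0.7,67],"rot": [0,0,0]},{"grip": 0,"linear": [0,-0.7,69],"rot": [0,0,0]},{"grip": 0,"linear": [0,-0.7,69],"rot": [0,0,0]}]}}

```text
clock: 12.42
position: [516.7, -76.7, 90.1]
ee_rot: [0.174, 0.985, 0.0, 0.001]
contact_force: [0.0, 0.8, 1.5]
gripper_width: -0.2
grasp_force: 0.8
```

{"api": "arm_command", "payload": {"rows": [{"grip": 0,"linear": [0,0,1],"rot": [0,0,0]},{"grip": 0,"linear": [0,0,2],"rot": [0,0,0]},{"grip": 0,"linear": [0,0,2],"rot": [0,0,0]}]}}

```text
clock: 12.8
position: [516.7, -76.8, 87.5]
ee_rot: [0.174, 0.985, 0.0, 0.001]
contact_force: [1.6, 1.1, 2.2]
gripper_width: 0.0
grasp_force: 1.5
```

{"api": "arm_command", "payload": {"rows": [{"grip": 0,"linear": [0,0,1],"rot": [0,0,0]},{"grip": 0,"linear": [0,0,2],"rot": [0,0,0]},{"grip": 0,"linear": [0,0,2],"rot": [0,0,0]}]}}

```text
clock: 13.18
position: [516.7, -76.8, 86.0]
ee_rot: [0.173, 0.985, 0.0, 0.001]
contact_force: [0.8, 3.0, 7.3]
gripper_width: 0.0
grasp_force: 3.7
```

{"api": "arm_command", "payload": {"rows": [{"grip": 0,"linear": [0,0,0.5],"rot": [0,0,0]},{"grip": 0,"linear": [0,0,1],"rot": [0,0,0]},{"grip": 0,"linear": [0,0,1],"rot": [0,0,0]},{"grip": 0,"linear": [0,0,1],"rot": [0,0,0]}]}}

```text
clock: 13.68
position: [516.7, -76.8, 85.9]
ee_rot: [0.173, 0.985, 0.0, 0.001]
contact_force: [-1.5, 3.1, 11.8]
gripper_width: 0.4
grasp_force: 6.3
```

The key bottomed out at z = 86 mm with 12 N on it. Releasing and withdrawing.

{"api": "arm_command", "payload": {"rows": [{"grip": 0,"linear": [0,0,-4],"rot": [0,0,0]},{"grip": 0,"linear": [0,0,-10],"rot": [0,0,0]},{"grip": 0,"linear": [0,0,-50],"rot": [0,0,0]},{"grip": 0,"linear": [0,0,-110],"rot": [0,0,0]},{"grip": 0,"linear": [0,0,-170],"rot": [0,0,0]},{"grip": 0,"linear": [0,0,-200],"rot": [0,0,0]},{"grip": 0,"linear": [0,0,-200],"rot": [0,0,0]},{"grip": 0,"linear": [0,0,-200],"rot": [0,0,0]}]}}

```text
clock: 14.68
position: [514.5, -77.0, 282.3]
ee_rot: [0.174, 0.985, -0.0, -0.002]
contact_force: [0.2, -0.2, 0.5]
gripper_width: 0.1
grasp_force: 0.0
```

```bash
python3 look.py pics/l8.png 2>/dev/null; python3 -c "
from h import *
print(arm.read_state()['position'])"
```

```text
top 0.81 r 43.898441028639674 speed 5.258627483637299
scene 0.69 r 48.066821383244644 speed 5.3265412134875705
[515.20050522 -76.99605277 282.55443753]
```

View pics/l8.png

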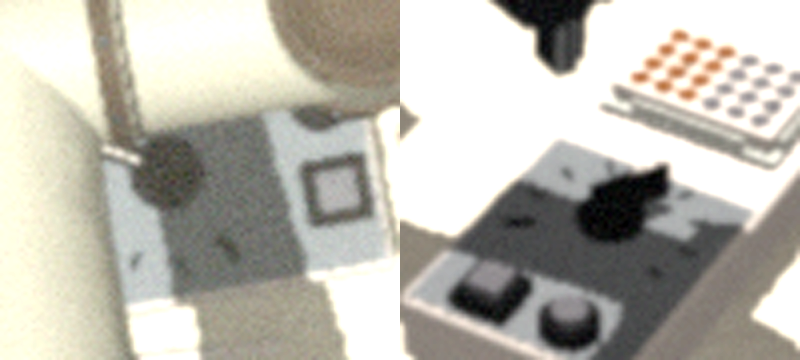

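The lever points at the speed 5 mark (scene crop (665,170)), and the round key at (572,315) is back up. The square key and the plate haven't moved.

```bash
python3 -c "
from h import *
print(job.job_done())"
```

```text
the job is handed in; nothing more can be done
None
```

The shaker is set to speed 5, pushed there click by click from speed 1; the round key was then pressed fully down and came back up, and the job is handed in.

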